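# Set out the egg-stamping place

### The job

Set out the egg-stamping place round the fixed ink pad and egg scale ('front' is the robot's side): the tally counter flat beside the middle of the pad's short edge on the side towards the scale, about 2 cm off; the brush, bristles down, parallel to the pad's back edge, centred on it and about 4 cm behind it; the brown bottle standing about 4 cm in front of the middle of the scale's front edge. Stand the date stamp upright on the middle of the closed pad, its long side along the pad's long side. Leave the padlock, the chalk and the grease tin where they lie.

Things in the scene. Friction and masses are not known exactly. Their poses are not given: they have to be found in the camera images.
- ink_pad: closed flat ink pad tin, dark red lid, 72 (x) x 102 (y) x 18 mm high, fixed to the table. Origin: centre of the underside; +x points to its back (away from the robot, within 0.2 rad), y runs along its long side. It may be left or right of the scale. Mind the fixed stack of pulp egg trays on its right: 162 mm high, from x = 0.545 m backwards, between y = 0 and y = -0.30 m; the eggs in the yellow rack, to the right of y = -0.41 m, are 110 mm high.
- egg_scale: closed pocket scale, black cover on a silver-grey body, 69 (x) x 125 (y) x 24 mm high, fixed to the table. Origin: centre of the underside; +x points to its back (away from the robot, within 0.2 rad), y runs along its long side.
- tally_counter: round white hand tally counter lying flat, a drum 45 mm across and 20 mm high with a small lug, 52 mm long over the lug. Origin: underside, 3 mm from the drum's centre towards the lug: the drum's centre is at x = -3 mm and the lug sticks out along +x to x = 26 mm. Loose, about 60 g.
- egg_brush: egg brush with a green back, bristles down, 30 (x) x 85 (y, its length) x 22 mm high, in front of the pulp trays (anything like it beyond the yellow rack is no part of this). Origin: centre of the underside. Loose, about 70 g.
- date_stamp: date stamp standing upright, 86 mm high: a grey rectangular foot 26 (x) x 46 (y) x 20 mm, a narrower black neck up to 36 mm, and above that a dark red round handle 25 mm thick. Origin: centre of the underside. Loose, about 90 g.
- oil_bottle: brown upright round bottle with a green cap, 48 mm across and 80 mm high. Origin: centre of the underside. Loose, about 100 g.
- padlock: brass padlock lying flat, 61 (x) x 38 (y) x 14 mm high, a bystander; loose. Origin: centre of the underside.
- chalk: stub of blue chalk lying flat, 13 (x) x 56 (y) x 13 mm, a bystander; loose. Origin: centre of the underside.
- grease_tin: flat round clear tin with a green lid, 68 mm across and 30 mm high, a bystander; loose. Origin: centre of the underside.
There are look-alikes about, which are no part of the job. What is shaped like the tally_counter but red is not meant.

How it is judged:
By the outcome, as a careful person would: the job done as asked, in the order asked, and still so for the second after the job is handed in, with the robot touching nothing.
It also fails if it takes over 102 s, if anything falls off the work surface, if the arm or the gripper's body presses on something with over 40 N, if the wrist force passes 120 N, or if a joint passes its speed limit or range.

### The arm

A 6-joint arm with a two-finger parallel gripper is mounted at the origin on a cart in front of the work surface, level with it; the furniture and walls round the work are solid. World frame = base frame: x ahead of the robot, y to its left, z up, the work surface at z = 0. Lengths are in m, angles in degrees, forces in N, time in s.
With the tool pointing down it reaches from about 0.35 to 0.875 m from the base axis. Payload 4.2 kg.
Tool frame: the origin (TCP) lies where the fingers leave the gripper's body, on its centre line; the fingertips stand 70 mm ahead of it and the grasp point (between the pads) lies 51 mm ahead of it; z points along the fingers, y is the direction in which the jaws open and shut (so a half turn about z gives the same grasp; the last joint's range is limited). The gripper opens to 87 mm and grips with 3 to 60 N. Pads are 19 mm wide; open, the fingers measure 117 mm over their backs; the gripper's body (75 mm by 190 mm) begins 51 mm behind the grasp point.
Start: joints at [86.895, 22.042, 0.453, 0, -68.411, -14.817], TCP at [0.192, 0.595, 0.292] pointing down, gripper open.
Joint ranges: [-179.83, 179.83], [-69.29, 118.12], [-61.27, 80.66], [-181.25, 117.63], [-171.15, -9.14], [-177.46, 177.46]. Speed limits (degrees/s): [159.86, 159.86, 180, 180, 180, 180].

### API

Orientations are given as a 3x3 rotation matrix whose columns are the frame's x, y, z axes.
In Python, from station import sense, capture, camera_model, finish_job gives the robot as it stands.
- The arm moves only by the shell command python3 -m inch 'ROWS'. ROWS is JSON, a list of rows, each an object with "hand": the closure, from 0 (fully open) to 1 (shut); "slide": the shift along the world's x, y, z in cm, a list of three; "yaw": the turn about the world's z in rad. A call has 1 to 10 rows; each row is the pose to reach, as a shift and turn from the pose commanded when the call began; what a row does not reach only later rows make up. A row lasts 1/8 s, in which the tool goes at most 62.5 mm and 10.7 degrees, less where a joint would pass 70% of its speed; a pose out of reach is approached as far as the arm can. A call with a gripper value outside its range is refused whole. The fingers move at their own pace and stop on an object; the grip force is fixed at half the most. Time passes only in rows, so rows that repeat a pose let the fingers close. It gives the time, the measured TCP pose, the force and the opening at its end, in the units of the state.
- sense(): the state, without advancing time (a new reading comes with each control period).
- capture(name): name is "side" or "top"; returns the picture (400x640x3 uint8, blue, green, red); there is no depth.
- camera_model(name): a dict with "mtx" (3x3 intrinsics, pixels), "k1" (the pictures are not rectified: a ray, as slopes to the right and down, at radius r is drawn at 1 + k1 r^2 times it, then the intrinsics apply), "xyz" and "orientation" of the camera in the world. Camera axes: x right, y up, looking along -z (the intrinsics and any distortion apply to the point x, -y, -z); pixel columns grow to the right and rows downward; lengths in m; the calibration is good to about 2 mm. A picture is of the moment at which its call begins. camera_model takes no time and is no camera call.
- finish_job(): hands the job in, once; it reports no verdict.
The state is a dict: "time_s": time; "joints": joint angles; "joint_velocities": joint speeds; "effort": joint torques, N m; "tcp_pos": TCP position; "ee_rot": TCP orientation; "wrist_force": force on the tool from outside, world axes, zero at the start; "moment": the same for the moment, N m; "gripper_width": opening from 0.0 (shut) to 1.0 (fully open).
Only numpy, scipy, OpenCV 4.12 (cv2) and the standard library are available. Lean on these libraries where they do the work, as an engineer would, in place of code of your own. Each camera call takes 0.05 s, during which the arm holds its last target. There are 200 camera calls.

## Working session

There is one attempt and no reset: what is moved stays moved. The work goes in short steps, Python scripts to look and compute and a shell command to move; the robot and the scene stay as the last step left them, time stands still between calls to the robot, and variables do not carry over. Pictures are saved under pics/ and viewed, about 12 in all and at most 16, crops included, and the job is handed in when it is done.

```bash
mkdir -p pics; cat > h.py <<'E'
import numpy as np, cv2
from station import sense, capture, camera_model, finish_job
def ray(cam,u,v):
    m=camera_model(cam);K=np.array(m["mtx"],float)
    d=np.array([(u-K[0,2])/K[0,0],(v-K[1,2])/K[1,1]]);s=d.copy()
    for _ in range(30): s=d/(1+m["k1"]*(s@s))
    R=np.array(m["orientation"],float);return np.array(m["xyz"],float),R@np.array([s[0],-s[1],-1.])
def onz(cam,u,v,z):
    o,d=ray(cam,u,v);return (o+d*(z-o[2])/d[2])[:2]
def proj(cam,p):
    m=camera_model(cam);K=np.array(m["mtx"],float);R=np.array(m["orientation"],float)
    q=R.T@(np.array(p,float)-np.array(m["xyz"]));s=np.array([q[0],-q[1]])/-q[2];s=s*(1+m["k1"]*(s@s))
    return K[0,0]*s[0]+K[0,2],K[1,1]*s[1]+K[1,2]
E
python3 - <<'E'
from h import *
for c in("top","side"):
    cv2.imwrite(f"pics/{c}0.png",capture(c)); m=camera_model(c);print(c,m)
s=sense();print(s)
E
```

```text
top {'mtx': array([[375.57296811,   0.        , 322.0169243 ],
       [  0.        , 375.57296811, 193.50597027],
       [  0.        ,   0.        ,   1.        ]]), 'k1': -0.03562267445788269, 'xyz': array([0.49038193, 0.0235063 , 0.95438249]), 'orientation': array([[ 0.01234844,  0.99572482, -0.0915401 ],
       [-0.99988696,  0.01151078, -0.00967309],
       [-0.00857804,  0.0916492 ,  0.99575441]])}
side {'mtx': array([[372.84937817,   0.        , 323.58596758],
       [  0.        , 372.84937817, 200.34466764],
       [  0.        ,   0.        ,   1.        ]]), 'k1': -0.08749089181467602, 'xyz': array([0.50136653, 0.86958508, 0.64763083]), 'orientation': array([[-0.99756806,  0.04484169, -0.05335911],
       [-0.06957561, -0.59509753,  0.8006361 ],
       [ 0.00414801,  0.80240149,  0.59677018]])}
{'time_s': 0.1, 'joints': array([ 8.68943758e+01,  2.20864582e+01,  3.87516373e-01, -2.25357965e-02,
       -6.84103224e+01, -1.48180001e+01]), 'joint_velocities': array([-0.07336572, -0.13699674,  0.04693005,  0.06932322,  0.12016792,
        0.0147779 ]), 'effort': array([-3.52493762e-04, -3.91689742e+01,  1.87935805e+01,  4.23182622e+00,
        1.34622541e-02, -7.43013834e-05]), 'tcp_pos': array([0.19219306, 0.59430204, 0.29127434]), 'ee_rot': array([[ 9.51422968e-01, -3.07886531e-01, -4.68507059e-04],
       [-3.07886859e-01, -9.51421112e-01, -1.88437850e-03],
       [ 1.34427252e-04,  1.93708815e-03, -9.99998115e-01]]), 'wrist_force': array([ 1.36251233, -0.31252748, -0.38561013]), 'moment': array([-0.0086434 , -0.01335372, -0.01391818]), 'gripper_width': 0.9971778654301929}
```

View pics/top0.png

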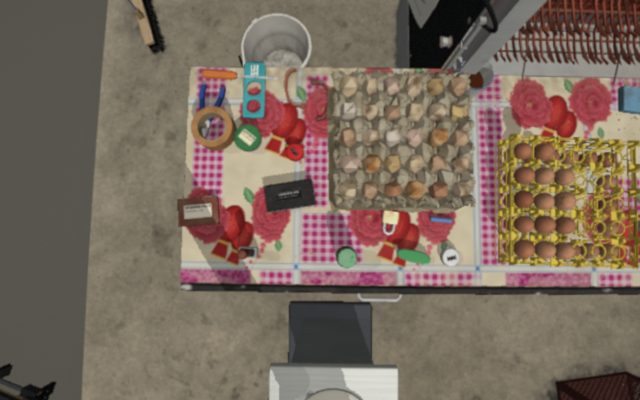

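View pics/side0.png

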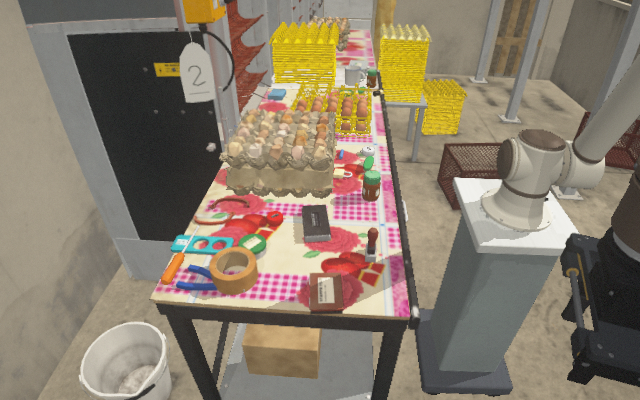

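Top view: pad at (199,211), scale at (289,194), stamp at (247,252), bottle at (346,257), brush at (413,256), white counter at (451,257), padlock at (390,222), chalk at (440,218) and grease tin at (248,137). Next I take enlarged crops to measure from.

```bash
python3 - <<'E'
from h import *
t=cv2.imread("pics/top0.png")
a=cv2.resize(t[170:275,172:332],None,fx=5,fy=5,interpolation=cv2.INTER_CUBIC)
b=cv2.resize(t[205:285,325:470],None,fx=5.5,fy=5.5,interpolation=cv2.INTER_CUBIC)
cv2.imwrite("pics/a.png",a);cv2.imwrite("pics/b.png",b);print(a.shape,b.shape)
E
```

```text
(525, 800, 3) (440, 798, 3)
```

View pics/a.png

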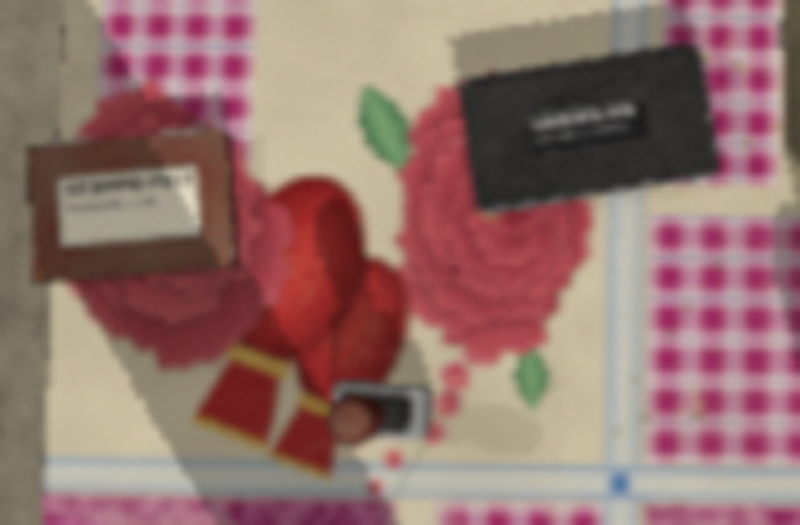

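View pics/b.png

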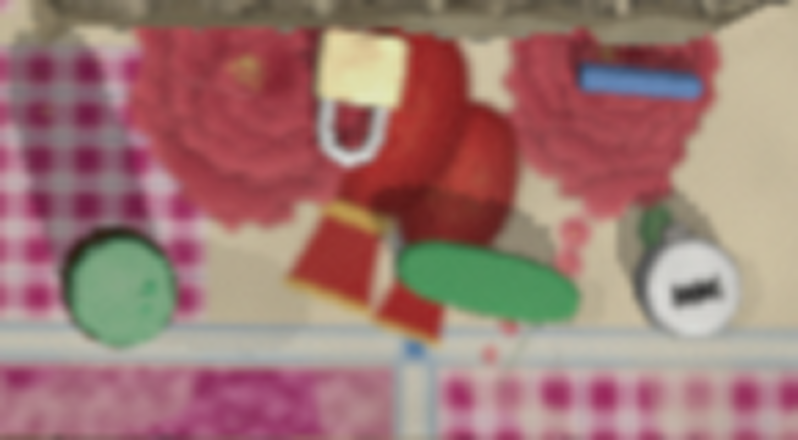

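Crop a: pad corners (28,148), (228,130), (238,265), (38,280). Scale corners (460,85), (695,45), (718,170), (480,208). Stamp foot spans about (333–430, 385–437) and the handle top is at (353,420). Crop b: bottle cap (120,288), brush (398–580, 240–322), counter (692,288). The counter's lug isn't clear.

```bash
python3 - <<'E'
from h import *
def A(x,y,z): return onz("top",172+(x+.5)/5-.5,170+(y+.5)/5-.5,z)
def B(x,y,z): return onz("top",325+(x+.5)/5.5-.5,205+(y+.5)/5.5-.5,z)
def rect(c,n):
    c=np.array(c);m=c.mean(0);fr=(c[0]+c[1]-c[2]-c[3])/2;l=(c[0]+c[3]-c[1]-c[2])/2
    print(n,m.round(4),"x-size",np.linalg.norm(fr).round(4),"y-size",np.linalg.norm(l).round(4),"yaw x",np.arctan2(fr[1],fr[0]).round(3),"yaw y",np.arctan2(-l[0],l[1]).round(3))
rect([A(x,y,.018) for x,y in[(28,148),(228,130),(238,265),(38,280)]],"pad")
rect([A(x,y,.024) for x,y in[(460,85),(695,45),(718,170),(480,208)]],"scale")
rect([A(x,y,.02) for x,y in[(335,385),(430,388),(428,437),(333,437)]],"stamp")
print("handle",A(353,420,.083)); print("bottle",B(120,288,.08)); print("counter",B(692,288,.02))
t=cv2.imread("pics/top0.png");hsv=cv2.cvtColor(t,cv2.COLOR_BGR2HSV)
g=cv2.inRange(hsv,(40,90,60),(85,255,255));g[:205]=0
for c in cv2.findContours(g,0,1)[0]:
    if cv2.contourArea(c)>50:
        (u,v),wh,an=cv2.minAreaRect(c);bx=cv2.boxPoints(((u,v),wh,an));P=[onz("top",*p,.022) for p in bx];
        print("green",u,v,wh,an,onz("top",u,v,.022),[np.linalg.norm(P[i]-P[i-1]).round(3) for i in(1,2)],[np.arctan2(*(P[i]-P[i-1])[::-1]).round(3) for i in(1,2)])
s=cv2.imread("pics/side0.png")
a=cv2.resize(s[140:290,290:390],None,fx=4,fy=4,interpolation=cv2.INTER_CUBIC)
b=cv2.resize(s[140:205,335:395],None,fx=8,fy=8,interpolation=cv2.INTER_CUBIC)
o=np.zeros((600,790,3),np.uint8);o[:600,:400]=a;b=cv2.resize(b,(390,422));o[:422,400:]=b;cv2.imwrite("pics/s.png",o)
tc=cv2.resize(t[235:275,430:475],None,fx=12,fy=12,interpolation=cv2.INTER_CUBIC)
o[422:,400:]=cv2.resize(tc,(200,178))[:, :1].mean()*0
o[422:,400:600]=cv2.resize(tc,(200,178));cv2.imwrite("pics/s.png",o)
E
```

```text
pad [0.5295 0.343 ] x-size 0.0674 y-size 0.1016 yaw x 0.117 yaw y 0.095
scale [0.5713 0.1141] x-size 0.063 y-size 0.1194 yaw x 0.191 yaw y 0.176
stamp [0.429  0.2141] x-size 0.0248 y-size 0.0472 yaw x -0.012 yaw y -0.001
handle [0.42920046 0.21431587]
bottle [ 0.42464441 -0.02600138]
counter [ 0.42283917 -0.28593663]
green 413.4646911621094 255.65882873535156 (32.214176177978516, 10.629592895507812) 12.528807640075684 [ 0.42527758 -0.19411967] [np.float64(0.026), np.float64(0.079)] [np.float64(-0.224), np.float64(-1.778)]
```

View pics/s.png

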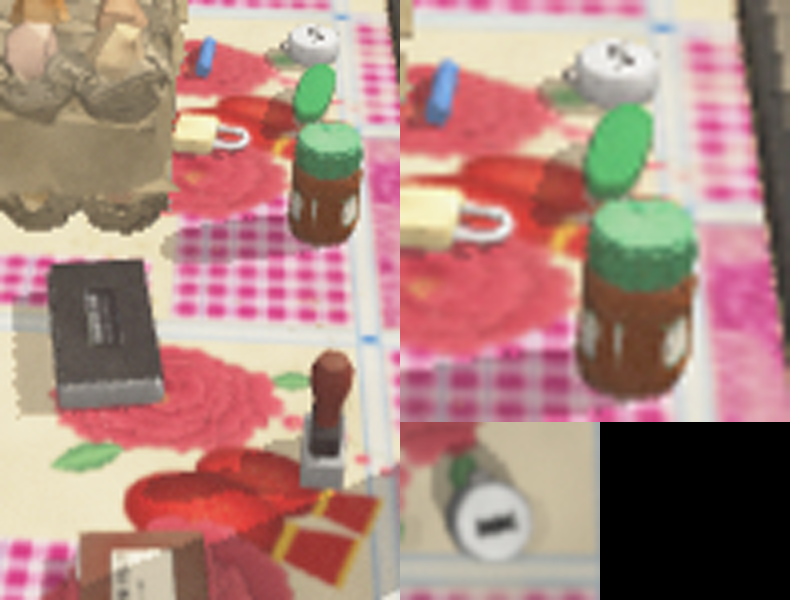

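Side view: the counter's lug shows at crop (570,75), so it points back and slightly left. Now its angle, the table edge and the targets.

```bash
cat >> h.py <<'E'
def go(x,y,z,jaw=None):
    "shift in cm and yaw to bring TCP to x,y,z, jaw axis to angle jaw (mod pi)"
    s=sense();p=s["tcp_pos"];R=np.array(s["ee_rot"]);d=(np.array([x,y,z])-p)*100
    a=np.arctan2(R[1,1],R[0,1]);w=0 if jaw is None else (jaw-a+np.pi/2)%np.pi-np.pi/2
    print("slide",d.round(2),"yaw",round(w,3),"t",s["time_s"],"w",round(s["gripper_width"]*87,1),"F",np.array(s["wrist_force"]).round(1),"tcp",p.round(4),"j1,j6",np.array(s["joints"])[[0,5]].round(0))
E
python3 - <<'E'
from h import *
print("lug",onz("side",335+170/6.5,140+75/6.5,.01),"drum c(side)",onz("side",335+220/6.5,140+62/6.5,.02))
for r,c in((177,186),(211,181.5)): print("edge",onz("top",c,r,0))
print("tape",onz("top",213,127,.03))
go(.423,-.286,.25,np.pi/2)
E
```

```text
lug [ 0.44746387 -0.28053231] drum c(side) [ 0.4214452  -0.27891372]
edge [0.61686683 0.38460585]
edge [0.52894458 0.39226505]
tape [0.74111885 0.3103572 ]
slide [ 23.08 -88.03  -4.13] yaw 0.313 t 0.1 w 86.8 F [ 1.4 -0.3 -0.4] tcp [0.1922 0.5943 0.2913] j1,j6 [ 87. -15.]
```

```bash
python3 -m inch '[{"hand":0,"slide":[23,-12,-4],"yaw":-0.4},{"hand":0,"slide":[23,-12,-4],"yaw":-0.4},{"hand":0,"slide":[23,-12,-4],"yaw":-0.6},{"hand":0,"slide":[23,-12,-4],"yaw":-0.8},{"hand":0,"slide":[23,-55,-4],"yaw":-1.7},{"hand":0,"slide":[23,-55,-4],"yaw":-1.7},{"hand":0,"slide":[23,-55,-4],"yaw":-1.7},{"hand":0,"slide":[23,-55,-4],"yaw":-1.7},{"hand":0,"slide":[23,-55,-4],"yaw":-1.7},{"hand":0,"slide":[23,-55,-4],"yaw":-1.7}]'
python3 -c "
from h import *
go(.423,-.284,.25,-.75)"
```

```text
time_s: 1.35
tcp_pos: [0.4202, 0.1035, 0.2524]
ee_rot: [[-0.429, -0.904, -0.0], [-0.904, 0.429, 0.0], [0.0, 0.0, -1.0]]
wrist_force: [1.4, 0.3, -0.1]
gripper_width: 1.002
slide [  0.28 -38.75  -0.24] yaw -0.307 t 1.35 w 87.1 F [ 1.4  0.3 -0.1] tcp [0.4202 0.1035 0.2524] j1,j6 [ 36. -61.]
```

```bash
python3 -m inch '[{"hand":0,"slide":[0,-38.5,0],"yaw":-0.3},{"hand":0,"slide":[0,-38.5,0],"yaw":-0.3},{"hand":0,"slide":[0,-38.5,0],"yaw":-0.3},{"hand":0,"slide":[0,-38.5,0],"yaw":-0.3},{"hand":0,"slide":[0,-38.5,0],"yaw":-0.3},{"hand":0,"slide":[0,-38.5,0],"yaw":-0.3},{"hand":0,"slide":[0,-38.5,0],"yaw":-0.3},{"hand":0,"slide":[0,-38.5,0],"yaw":-0.3},{"hand":0,"slide":[0,-38.5,0],"yaw":-0.3},{"hand":0,"slide":[0,-38.5,0],"yaw":-0.3}]'
python3 -c "
from h import *
go(.423,-.284,.13,-.75)"
```

```text
time_s: 2.6
tcp_pos: [0.421, -0.2782, 0.2527]
ee_rot: [[-0.674, -0.739, 0.0], [-0.739, 0.674, 0.0], [-0.0, -0.0, -1.0]]
wrist_force: [-0.3, -0.2, 0.2]
gripper_width: 1.001
slide [  0.2   -0.58 -12.27] yaw -0.01 t 2.6 w 87.1 F [-0.3 -0.2  0.2] tcp [ 0.421  -0.2782  0.2527] j1,j6 [-15. -27.]
```

```bash
python3 -m inch '[{"hand":0,"slide":[0.2,-0.4,-6]},{"hand":0,"slide":[0.2,-0.4,-12.2]},{"hand":0,"slide":[0.2,-0.4,-12.2]},{"hand":0,"slide":[0.2,-0.4,-12.2]}]'
python3 - <<'E'
from h import *
go(.423,-.284,.074,-.75)
t=capture("top");s=capture("side")
a=cv2.resize(t[215:295,410:490],(400,400),interpolation=cv2.INTER_CUBIC);b=cv2.resize(s[110:190,330:410],(400,400),interpolation=cv2.INTER_CUBIC)
cv2.imwrite("pics/c1.png",np.hstack([a,b]))
E
```

```text
slide [  0.2   -0.58 -17.87] yaw -0.01 t 2.6 w 87.1 F [-0.3 -0.2  0.2] tcp [ 0.421  -0.2782  0.2527] j1,j6 [-15. -27.]invalid input
```

View pics/c1.png

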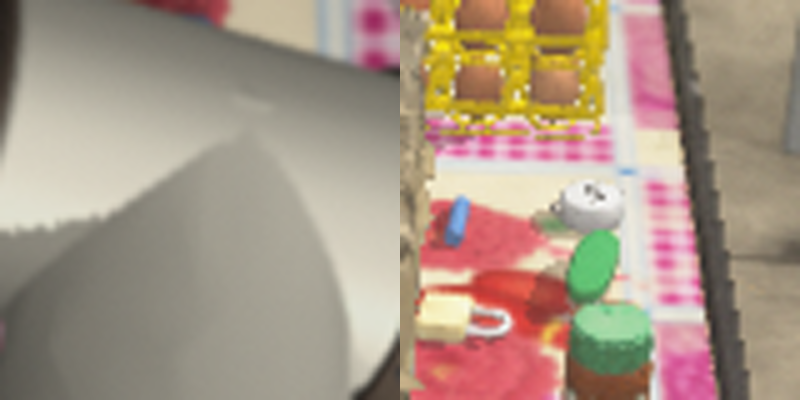

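The move was refused because yaw is required. The top camera is blocked by the arm. The counter hasn't moved and jaw clearance is ±21 mm, so I go straight down and grip.

```bash
python3 -m inch '[{"hand":0,"slide":[0.2,-0.6,-6],"yaw":0},{"hand":0,"slide":[0.2,-0.6,-12],"yaw":0},{"hand":0,"slide":[0.2,-0.6,-16],"yaw":0},{"hand":0,"slide":[0.2,-0.6,-17.8],"yaw":0},{"hand":0,"slide":[0.2,-0.6,-17.8],"yaw":0},{"hand":0.7,"slide":[0.2,-0.6,-17.8],"yaw":0},{"hand":0.7,"slide":[0.2,-0.6,-17.8],"yaw":0},{"hand":0.7,"slide":[0.2,-0.6,-17.8],"yaw":0},{"hand":0.7,"slide":[0.2,-0.6,-17.8],"yaw":0},{"hand":0.7,"slide":[0.2,-0.6,-17.8],"yaw":0}]'
python3 -c "
from h import *
go(.423,-.284,.25,-.6)"
```

```text
time_s: 3.95
tcp_pos: [0.4229, -0.2856, 0.0748]
ee_rot: [[-0.676, -0.737, 0.001], [-0.737, 0.676, -0.0], [-0.0, -0.001, -1.0]]
wrist_force: [-0.5, -1.0, 0.3]
gripper_width: 0.519
slide [1.000e-02 1.600e-01 1.752e+01] yaw 0.142 t 3.95 w 45.1 F [-0.5 -1.   0.3] tcp [ 0.4229 -0.2856  0.0748] j1,j6 [-16. -27.]
```

```bash
python3 -m inch '[{"hand":0.7,"slide":[0,0,6],"yaw":0},{"hand":0.7,"slide":[0,0,12],"yaw":0},{"hand":0.7,"slide":[0,3,16],"yaw":0},{"hand":0.7,"slide":[0,9,16],"yaw":0},{"hand":0.7,"slide":[0,15,16],"yaw":0},{"hand":0.7,"slide":[0,21,16],"yaw":0},{"hand":0.7,"slide":[0,27,16],"yaw":0},{"hand":0.7,"slide":[0,33,16],"yaw":0.1},{"hand":0.7,"slide":[0,38,16],"yaw":0.1},{"hand":0.7,"slide":[0,38,16],"yaw":0.1}]'
python3 -c "
from h import *
go(.538,.250,.075,-.6)"
```

```text
time_s: 5.2
tcp_pos: [0.4228, 0.0972, 0.2346]
ee_rot: [[-0.595, -0.804, 0.0], [-0.804, 0.595, 0.0], [-0.001, -0.0, -1.0]]
wrist_force: [0.2, -0.1, -0.6]
gripper_width: 0.506
slide [ 11.52  15.28 -15.96] yaw 0.037 t 5.2 w 44.0 F [ 0.2 -0.1 -0.6] tcp [0.4228 0.0972 0.2346] j1,j6 [ 35. -71.]
```

```bash
python3 -m inch '[{"hand":0.7,"slide":[4,5,0],"yaw":0},{"hand":0.7,"slide":[8,10,0],"yaw":0},{"hand":0.7,"slide":[11.5,15.3,0],"yaw":0.04},{"hand":0.7,"slide":[11.5,15.3,-4],"yaw":0.04},{"hand":0.7,"slide":[11.5,15.3,-9],"yaw":0.04},{"hand":0.7,"slide":[11.5,15.3,-13],"yaw":0.04},{"hand":0.7,"slide":[11.5,15.3,-13],"yaw":0.04}]'
python3 - <<'E'
from h import *
go(.538,.25,.075,-.6)
s=capture("side")
cv2.imwrite("pics/c2.png",cv2.resize(s[190:320,240:400],None,fx=5,fy=4.6,interpolation=cv2.INTER_CUBIC))
E
```

```text
time_s: 6.08
tcp_pos: [0.5361, 0.2451, 0.1011]
ee_rot: [[-0.568, -0.823, -0.007], [-0.823, 0.568, -0.005], [0.009, 0.003, -1.0]]
wrist_force: [-0.0, 0.0, -0.2]
gripper_width: 0.506
slide [ 0.19  0.49 -2.61] yaw 0.004 t 6.075 w 44.1 F [-0.   0.  -0.2] tcp [0.5361 0.2451 0.1011] j1,j6 [ 40. -75.]
```

View pics/c2.png

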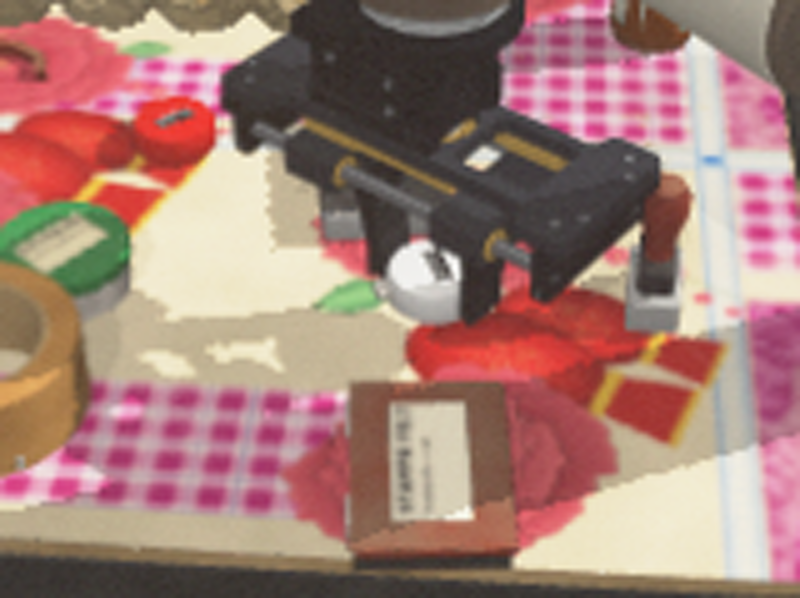

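The counter is held well, lug towards the back, and the gripper is clear of pad, scale and stamp. Lower and release.

```bash
python3 -m inch '[{"hand":0.7,"slide":[0,0,-1],"yaw":0},{"hand":0.7,"slide":[0,0,-2.2],"yaw":0},{"hand":0.7,"slide":[0,0,-2.7],"yaw":0},{"hand":0.7,"slide":[0,0,-2.7],"yaw":0},{"hand":0.7,"slide":[0,0,-2.7],"yaw":0}]'
python3 -c "
from h import *
go(.538,.250,.075,-.6)"
```

```text
time_s: 6.75
tcp_pos: [0.538, 0.2477, 0.0778]
ee_rot: [[-0.566, -0.824, 0.001], [-0.824, 0.566, 0.0], [-0.001, -0.0, -1.0]]
wrist_force: [1.1, -1.0, -1.3]
gripper_width: 0.506
slide [ 0.    0.23 -0.28] yaw 0.002 t 6.75 w 44.0 F [ 1.1 -1.  -1.3] tcp [0.538  0.2477 0.0778] j1,j6 [ 40. -75.]
```

```bash
python3 -m inch '[{"hand":0.7,"slide":[0,0.2,-0.1],"yaw":0},{"hand":0.7,"slide":[0,0.2,-0.25],"yaw":0},{"hand":0.7,"slide":[0,0.2,-0.25],"yaw":0},{"hand":0.3,"slide":[0,0.2,-0.25],"yaw":0},{"hand":0.3,"slide":[0,0.2,-0.25],"yaw":0},{"hand":0.3,"slide":[0,0.2,-0.25],"yaw":0},{"hand":0.3,"slide":[0,0.2,4],"yaw":0},{"hand":0.3,"slide":[0,0.2,10],"yaw":0},{"hand":0,"slide":[0,0.2,16],"yaw":0},{"hand":0,"slide":[0,0.2,16],"yaw":0}]'
python3 -c "
from h import *
go(.425,-.194,.25,-.207)"
```

```text
time_s: 8.0
tcp_pos: [0.5399, 0.2509, 0.2439]
ee_rot: [[-0.565, -0.825, 0.011], [-0.825, 0.566, 0.007], [-0.012, -0.005, -1.0]]
wrist_force: [-0.2, 0.8, -0.8]
gripper_width: 0.846
slide [-11.49 -44.49   0.61] yaw 0.394 t 8.0 w 73.6 F [-0.2  0.8 -0.8] tcp [0.5399 0.2509 0.2439] j1,j6 [ 41. -75.]
```

```bash
python3 -m inch '[{"hand":0,"slide":[-4,-4.5,0.5],"yaw":0},{"hand":0,"slide":[-8,-9,0.5],"yaw":0},{"hand":0,"slide":[-11.5,-13.5,0.5],"yaw":0.1},{"hand":0,"slide":[-11.5,-19.5,0.5],"yaw":0.2},{"hand":0,"slide":[-11.5,-25.5,0.5],"yaw":0.3},{"hand":0,"slide":[-11.5,-31.5,0.5],"yaw":0.39},{"hand":0,"slide":[-11.5,-37.5,0.5],"yaw":0.39},{"hand":0,"slide":[-11.5,-44.5,0.5],"yaw":0.39},{"hand":0,"slide":[-11.5,-44.5,0.5],"yaw":0.39},{"hand":0,"slide":[-11.5,-44.5,0.5],"yaw":0.39}]'
python3 - <<'E'
from h import *
go(.425,-.194,.075,-.207)
# brush from side view, and counter check top
s=capture("side");t=capture("top")
hsv=cv2.cvtColor(s,cv2.COLOR_BGR2HSV);g=cv2.inRange(hsv,(45,110,60),(75,255,255));g[:145]=0;g[190:]=0
for c in cv2.findContours(g,0,1)[0]:
    if cv2.contourArea(c)>40:
        (u,v),wh,an=cv2.minAreaRect(c);print("brush?",u,v,wh,onz("side",u,v,.02))
g=np.all(t>165,2).astype(np.uint8)*255
for c in cv2.findContours(g,0,1)[0]:
    (u,v),r=cv2.minEnclosingCircle(c)
    if 150<v<260 and 205<u<270 and r>3: print("white",u,v,r,cv2.contourArea(c),onz("top",u,v,.02))
cv2.imwrite("pics/t2.png",cv2.resize(t[170:275,172:332],None,fx=5,fy=5,interpolation=cv2.INTER_CUBIC))
E
```

```text
time_s: 9.25
tcp_pos: [0.4222, -0.1959, 0.2418]
ee_rot: [[-0.212, -0.977, -0.001], [-0.977, 0.212, 0.0], [-0.0, 0.001, -1.0]]
wrist_force: [-0.0, -0.4, 0.1]
gripper_width: 0.996
slide [  0.28   0.19 -16.68] yaw 0.007 t 9.25 w 86.6 F [-0.  -0.4  0.1] tcp [ 0.4222 -0.1959  0.2418] j1,j6 [-5. -7.]
brush? 368.0294189453125 161.88235473632812 (7.276068687438965, 12.854387283325195) [ 0.42656867 -0.19473125]
```

View pics/t2.png

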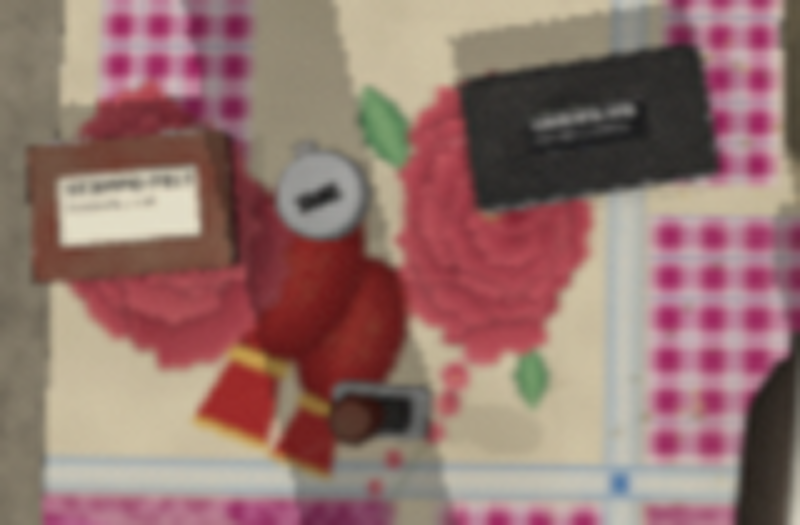

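Counter at crop (323,194), lug at (305,148). The gap to the pad edge is about 22 mm and it sits level with the pad's middle, so it's good. The brush estimates agree across both views, so grip it.

```bash
python3 -m inch '[{"hand":0,"slide":[0.3,0.1,-6],"yaw":0},{"hand":0,"slide":[0.3,0.1,-12],"yaw":0},{"hand":0,"slide":[0.3,0.1,-16],"yaw":0},{"hand":0,"slide":[0.3,0.1,-16.8],"yaw":0},{"hand":0,"slide":[0.3,0.1,-16.8],"yaw":0},{"hand":0.9,"slide":[0.3,0.1,-16.8],"yaw":0},{"hand":0.9,"slide":[0.3,0.1,-16.8],"yaw":0},{"hand":0.9,"slide":[0.3,0.1,-16.8],"yaw":0},{"hand":0.9,"slide":[0.3,0.1,-16.8],"yaw":0},{"hand":0.9,"slide":[0.3,0.1,-16.8],"yaw":0}]'
python3 -c "
from h import *
go(.62,.3526,.25,.106)"
```

```text
time_s: 10.6
tcp_pos: [0.4258, -0.1946, 0.0746]
ee_rot: [[-0.211, -0.978, 0.0], [-0.978, 0.211, -0.0], [-0.0, -0.0, -1.0]]
wrist_force: [-0.8, -0.3, 0.3]
gripper_width: 0.517
slide [19.42 54.72 17.54] yaw 0.318 t 10.6 w 45.0 F [-0.8 -0.3  0.3] tcp [ 0.4258 -0.1946  0.0746] j1,j6 [-5. -8.]
```

```bash
python3 -m inch '[{"hand":0.9,"slide":[0,0,0],"yaw":0},{"hand":0.9,"slide":[0,0,0],"yaw":0},{"hand":0.9,"slide":[0,0,0],"yaw":0},{"hand":0.9,"slide":[0,0,0],"yaw":0}]'
```

```text
time_s: 11.1
tcp_pos: [0.4258, -0.1945, 0.0745]
ee_rot: [[-0.21, -0.978, -0.0], [-0.978, 0.21, 0.0], [0.0, 0.0, -1.0]]
wrist_force: [-0.5, -0.7, -0.1]
gripper_width: 0.327
```

```bash
python3 -m inch '[{"hand":0.9,"slide":[0,0,6],"yaw":0},{"hand":0.9,"slide":[0,0,12],"yaw":0},{"hand":0.9,"slide":[0,4,16],"yaw":0},{"hand":0.9,"slide":[0,10,16],"yaw":0},{"hand":0.9,"slide":[0,16,16],"yaw":0.1},{"hand":0.9,"slide":[0,22,16],"yaw":0.2},{"hand":0.9,"slide":[0,28,16],"yaw":0.3},{"hand":0.9,"slide":[0,34,16],"yaw":0.3},{"hand":0.9,"slide":[4,38,16],"yaw":0.3},{"hand":0.9,"slide":[8,42,16],"yaw":0.3}]'
python3 -c "
from h import *
go(.62,.3526,.10,.106)"
```

```text
time_s: 12.35
tcp_pos: [0.5061, 0.2274, 0.2346]
ee_rot: [[0.09, -0.996, -0.0], [-0.996, -0.09, 0.0], [-0.0, 0.0, -1.0]]
wrist_force: [-0.1, 0.1, -0.3]
gripper_width: 0.33
slide [ 11.39  12.52 -13.46] yaw 0.016 t 12.35 w 28.7 F [-0.1  0.1 -0.3] tcp [0.5061 0.2274 0.2346] j1,j6 [ 41. -36.]
```

```bash
python3 -m inch '[{"hand":0.9,"slide":[4,4,0],"yaw":0},{"hand":0.9,"slide":[8,8.5,0],"yaw":0},{"hand":0.9,"slide":[11.4,12.5,0],"yaw":0.015},{"hand":0.9,"slide":[11.4,12.5,-5],"yaw":0.015},{"hand":0.9,"slide":[11.4,12.5,-10],"yaw":0.015},{"hand":0.9,"slide":[11.4,12.5,-13.5],"yaw":0.015},{"hand":0.9,"slide":[11.4,12.5,-13.5],"yaw":0.015},{"hand":0.9,"slide":[11.4,12.5,-13.5],"yaw":0.015}]'
python3 - <<'E'
from h import *
go(.62,.3526,.075,.106)
s=capture("side")
cv2.imwrite("pics/c3.png",cv2.resize(s[190:320,180:380],None,fx=4,fy=4,interpolation=cv2.INTER_CUBIC))
E
```

```text
time_s: 13.35
tcp_pos: [0.6206, 0.3511, 0.1011]
ee_rot: [[0.103, -0.995, 0.002], [-0.995, -0.103, 0.001], [-0.001, -0.002, -1.0]]
wrist_force: [0.4, 0.2, -0.1]
gripper_width: 0.326
slide [-0.06  0.15 -2.61] yaw 0.002 t 13.35 w 28.3 F [ 0.4  0.2 -0.1] tcp [0.6206 0.3511 0.1011] j1,j6 [ 42. -37.]
```

View pics/c3.png

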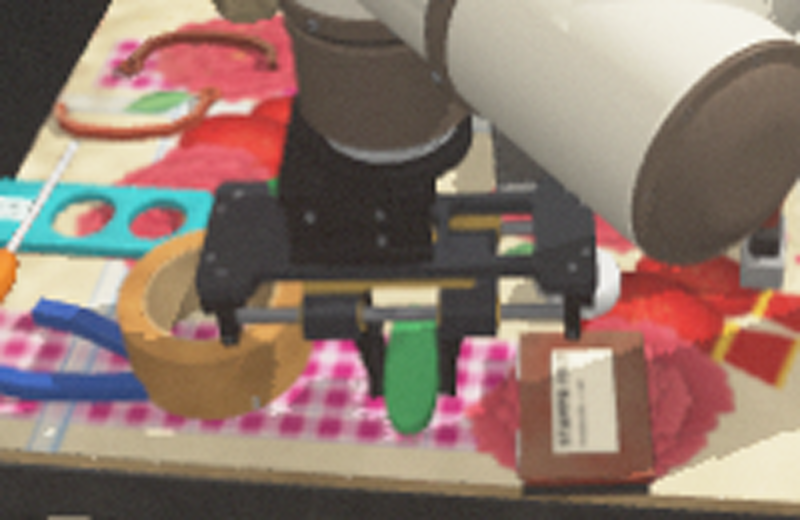

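```bash
python3 - <<'E'
from h import *
b=onz("side",233.75,293,0);o,d=ray("side",233.75,278)
k=(b[1]-o[1])/d[1];print(b,(o+d*k))
E
```

```text
[0.73232037 0.35574887] [0.72486527 0.35574887 0.0497123 ]
```

Tape is about 50 mm high and the body stays at 75 mm, so it clears. Lower and release.

```bash
python3 -m inch '[{"hand":0.9,"slide":[0,0,-1.2],"yaw":0},{"hand":0.9,"slide":[0,0,-2.3],"yaw":0},{"hand":0.9,"slide":[0,0,-2.6],"yaw":0},{"hand":0.9,"slide":[0,0,-2.6],"yaw":0},{"hand":0.9,"slide":[0,0,-2.6],"yaw":0},{"hand":0.5,"slide":[0,0,-2.6],"yaw":0},{"hand":0.5,"slide":[0,0,-2.6],"yaw":0},{"hand":0.5,"slide":[0,0,-2.6],"yaw":0},{"hand":0.5,"slide":[0,0,-2.6],"yaw":0},{"hand":0.5,"slide":[0,0,2],"yaw":0}]'
python3 -m inch '[{"hand":0.4,"slide":[0,0,4],"yaw":0},{"hand":0.2,"slide":[0,0,10],"yaw":0},{"hand":0,"slide":[-4,-4,13],"yaw":0},{"hand":0,"slide":[-8,-8,13],"yaw":0.18},{"hand":0,"slide":[-12,-12,13],"yaw":0.36},{"hand":0,"slide":[-16,-17,13],"yaw":0.54},{"hand":0,"slide":[-20,-22,13],"yaw":0.72},{"hand":0,"slide":[-20,-28,13],"yaw":0.9},{"hand":0,"slide":[-20,-34,13],"yaw":1.08},{"hand":0,"slide":[-20,-38,13],"yaw":1.26}]'
python3 - <<'E'
from h import *
go(.4246,-.026,.15,1.571)
t=capture("top")
cv2.imwrite("pics/t3.png",cv2.resize(t[130:270,172:332],None,fx=5,fy=4.2,interpolation=cv2.INTER_CUBIC))
hsv=cv2.cvtColor(t,cv2.COLOR_BGR2HSV);g=cv2.inRange(hsv,(40,110,60),(85,255,255))
for c in cv2.findContours(g,0,1)[0]:
    if cv2.contourArea(c)>80:
        (u,v),wh,an=cv2.minAreaRect(c)
        print("green",u,v,wh,an,onz("top",u,v,.022))
E
```

```text
time_s: 14.65
tcp_pos: [0.6177, 0.3489, 0.115]
ee_rot: [[0.102, -0.995, -0.008], [-0.995, -0.102, -0.006], [0.005, 0.009, -1.0]]
wrist_force: [1.1, -0.2, 0.3]
gripper_width: 0.497
time_s: 15.9
tcp_pos: [0.4198, -0.0245, 0.25]
ee_rot: [[0.967, -0.255, 0.001], [-0.255, -0.967, 0.0], [0.001, -0.001, -1.0]]
wrist_force: [0.6, -0.6, 0.2]
gripper_width: 1.001
slide [  0.48  -0.15 -10.  ] yaw 0.258 t 15.9 w 87.1 F [ 0.6 -0.6  0.2] tcp [ 0.4198 -0.0245  0.25  ] j1,j6 [19. 56.]
green 196.5 175.5 (9.0, 31.0) 90.0 [0.61803407 0.34965337]
green 247.0 137.0 (24.0, 24.0) 90.0 [0.71792178 0.22475547]
```

View pics/t3.png

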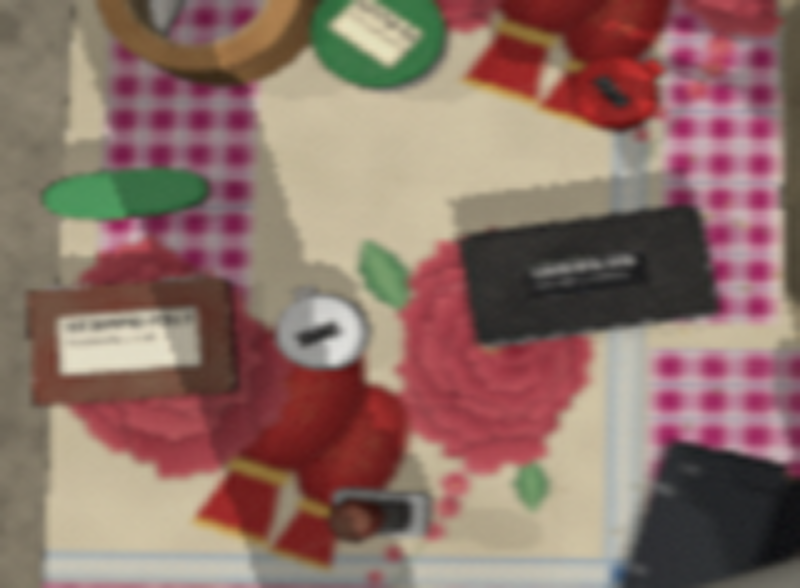

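Brush centre measures (0.618, 0.350) with a yaw close to the pad's, which is good. Bottle next.

```bash
python3 -m inch '[{"hand":0,"slide":[0.5,-0.1,0],"yaw":0.18},{"hand":0,"slide":[0.5,-0.1,-5],"yaw":0.26},{"hand":0,"slide":[0.5,-0.1,-10],"yaw":0.26},{"hand":0,"slide":[0.5,-0.1,-14.5],"yaw":0.26},{"hand":0,"slide":[0.5,-0.1,-14.5],"yaw":0.26},{"hand":0.7,"slide":[0.5,-0.1,-14.5],"yaw":0.26},{"hand":0.7,"slide":[0.5,-0.1,-14.5],"yaw":0.26},{"hand":0.7,"slide":[0.5,-0.1,-14.5],"yaw":0.26},{"hand":0.7,"slide":[0.5,-0.1,-14.5],"yaw":0.26},{"hand":0.7,"slide":[0.5,-0.1,-14.5],"yaw":0.26}]'
python3 -m inch '[{"hand":0.7,"slide":[0,0,0],"yaw":0},{"hand":0.7,"slide":[0,0,0],"yaw":0},{"hand":0.7,"slide":[0,0,3],"yaw":0},{"hand":0.7,"slide":[0,0,6],"yaw":0},{"hand":0.7,"slide":[0,0,6],"yaw":0}]'
python3 -c "
from h import *
go(.474,.096,.165,1.571)"
```

```text
time_s: 17.2
tcp_pos: [0.4254, -0.024, 0.105]
ee_rot: [[1.0, -0.003, 0.001], [-0.003, -1.0, -0.0], [0.001, 0.0, -1.0]]
wrist_force: [-0.4, -1.3, 4.1]
gripper_width: 0.534
time_s: 17.82
tcp_pos: [0.4262, -0.0235, 0.166]
ee_rot: [[1.0, -0.003, 0.005], [-0.003, -1.0, 0.002], [0.005, -0.002, -1.0]]
wrist_force: [-0.1, 0.5, -0.9]
gripper_width: 0.539
slide [ 4.78 11.95 -0.1 ] yaw 0.003 t 17.825 w 46.9 F [-0.1  0.5 -0.9] tcp [ 0.4262 -0.0235  0.166 ] j1,j6 [19. 71.]
```

```bash
python3 -m inch '[{"hand":0.7,"slide":[2,5,0],"yaw":0},{"hand":0.7,"slide":[4.8,10,0],"yaw":0},{"hand":0.7,"slide":[4.8,12,0],"yaw":0},{"hand":0.7,"slide":[4.8,12,-3],"yaw":0},{"hand":0.7,"slide":[4.8,12,-5],"yaw":0},{"hand":0.7,"slide":[4.8,12,-5.8],"yaw":0},{"hand":0.7,"slide":[4.8,12,-5.8],"yaw":0},{"hand":0.7,"slide":[4.8,12,-5.8],"yaw":0},{"hand":0.7,"slide":[4.8,12,-5.8],"yaw":0}]'
python3 -c "
from h import *
go(.474,.096,.105,1.571)"
```

```text
time_s: 18.95
tcp_pos: [0.4733, 0.0961, 0.1066]
ee_rot: [[1.0, -0.003, 0.0], [-0.003, -1.0, 0.0], [0.0, -0.0, -1.0]]
wrist_force: [-0.4, -0.1, -1.3]
gripper_width: 0.538
slide [ 0.07 -0.01 -0.16] yaw 0.004 t 18.95 w 46.8 F [-0.4 -0.1 -1.3] tcp [0.4733 0.0961 0.1066] j1,j6 [31. 59.]
```

```bash
python3 -m inch '[{"hand":0.7,"slide":[0,0,-0.15],"yaw":0},{"hand":0.7,"slide":[0,0,-0.15],"yaw":0},{"hand":0.2,"slide":[0,0,-0.15],"yaw":0},{"hand":0.2,"slide":[0,0,-0.15],"yaw":0},{"hand":0.2,"slide":[0,0,-0.15],"yaw":0},{"hand":0.1,"slide":[0,0,4],"yaw":0},{"hand":0,"slide":[0,0,10],"yaw":0},{"hand":0,"slide":[-2,6,10],"yaw":0},{"hand":0,"slide":[-4.4,11.8,10],"yaw":0},{"hand":0,"slide":[-4.4,11.8,10],"yaw":0}]'
python3 - <<'E'
from h import *
go(.429,.2142,.111,1.571)
s=capture("side")
cv2.imwrite("pics/c4.png",cv2.resize(s[130:280,270:410],None,fx=5,fy=4,interpolation=cv2.INTER_CUBIC))
E
```

```text
time_s: 20.2
tcp_pos: [0.4282, 0.2173, 0.2071]
ee_rot: [[1.0, 0.003, 0.001], [0.003, -1.0, 0.001], [0.001, -0.001, -1.0]]
wrist_force: [-0.1, -0.4, -1.3]
gripper_width: 0.998
slide [ 0.08 -0.31 -9.61] yaw -0.002 t 20.2 w 86.8 F [-0.1 -0.4 -1.3] tcp [0.4282 0.2173 0.2071] j1,j6 [46. 44.]
```

View pics/c4.png

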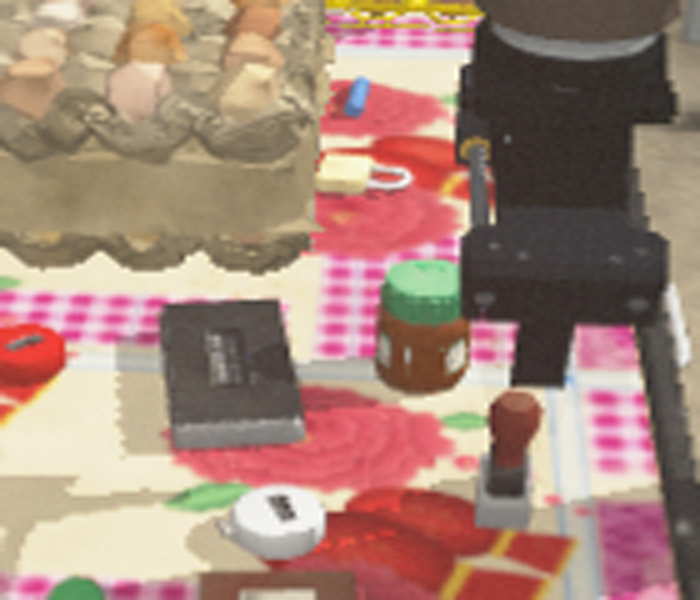

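The bottle stands upright in front of the scale. Quick side-view check of the handle position before descending on it.

```bash
python3 - <<'E'
from h import *
print(onz("side",270+515/5,130+412/4,.083), proj("side",(.429,.2142,.02)), (270+503/5,130+490/4))
E
python3 -m inch '[{"hand":0,"slide":[0.1,-0.2,-4],"yaw":0},{"hand":0,"slide":[0.1,-0.2,-8],"yaw":0},{"hand":0,"slide":[0.1,-0.2,-9.5],"yaw":0},{"hand":0,"slide":[0.1,-0.2,-9.5],"yaw":0},{"hand":0.95,"slide":[0.1,-0.2,-9.5],"yaw":0},{"hand":0.95,"slide":[0.1,-0.2,-9.5],"yaw":0},{"hand":0.95,"slide":[0.1,-0.2,-9.5],"yaw":0},{"hand":0.95,"slide":[0.1,-0.2,-9.5],"yaw":0},{"hand":0.95,"slide":[0.1,-0.2,-9.5],"yaw":0},{"hand":0.95,"slide":[0.1,-0.2,-9.5],"yaw":0}]'
python3 -m inch '[{"hand":0.95,"slide":[0,0,0],"yaw":0},{"hand":0.95,"slide":[0,0,0],"yaw":0},{"hand":0.95,"slide":[0,0,0],"yaw":0},{"hand":0.95,"slide":[0,0,0],"yaw":0}]'
```

```text
[0.43100127 0.22788992] (np.float64(371.40832528665953), np.float64(248.85329536413934)) (370.6, 252.5)
time_s: 21.5
tcp_pos: [0.4302, 0.2121, 0.1115]
ee_rot: [[1.0, -0.003, 0.0], [-0.003, -1.0, -0.0], [0.0, 0.0, -1.0]]
wrist_force: [-0.1, 0.5, -0.2]
gripper_width: 0.396
time_s: 22.0
tcp_pos: [0.4301, 0.212, 0.1114]
ee_rot: [[1.0, -0.003, -0.0], [-0.003, -1.0, -0.0], [-0.0, 0.0, -1.0]]
wrist_force: [0.1, -0.7, -0.4]
gripper_width: 0.252
```

```bash
python3 -m inch '[{"hand":0.95,"slide":[0,0,4],"yaw":0},{"hand":0.95,"slide":[0,0,8],"yaw":0},{"hand":0.95,"slide":[3,4,8],"yaw":0.05},{"hand":0.95,"slide":[6,8,8],"yaw":0.11},{"hand":0.95,"slide":[9.9,13.1,8],"yaw":0.11},{"hand":0.95,"slide":[9.9,13.1,6],"yaw":0.11},{"hand":0.95,"slide":[9.9,13.1,3.5],"yaw":0.11},{"hand":0.95,"slide":[9.9,13.1,3.5],"yaw":0.11},{"hand":0.95,"slide":[9.9,13.1,3.5],"yaw":0.11}]'
python3 - <<'E'
from h import *
go(.5295,.343,.1295,1.571+.106)
s=capture("side")
cv2.imwrite("pics/c5.png",cv2.resize(s[190:320,240:400],None,fx=5,fy=4.6,interpolation=cv2.INTER_CUBIC))
E
```

```text
time_s: 23.12
tcp_pos: [0.5296, 0.3433, 0.1473]
ee_rot: [[0.994, 0.107, 0.001], [0.107, -0.994, 0.001], [0.001, -0.0, -1.0]]
wrist_force: [-0.2, 0.2, -0.4]
gripper_width: 0.247
slide [-0.01 -0.03 -1.78] yaw -0.001 t 23.125 w 21.5 F [-0.2  0.2 -0.4] tcp [0.5296 0.3433 0.1473] j1,j6 [48. 48.]
```

View pics/c5.png

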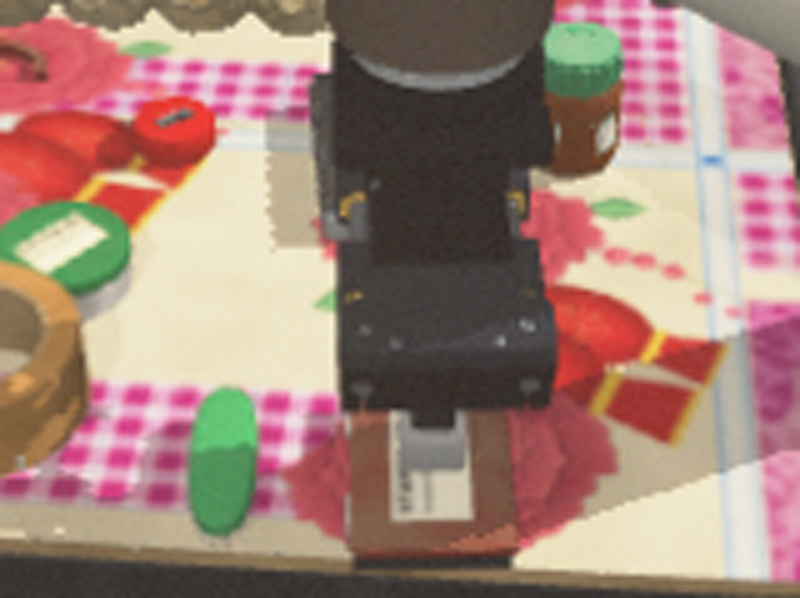

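The stamp hangs upright over the pad, so lower it.

```bash
python3 -m inch '[{"hand":0.95,"slide":[0,0,-0.8],"yaw":0},{"hand":0.95,"slide":[0,0,-1.4],"yaw":0},{"hand":0.95,"slide":[0,0,-1.7],"yaw":0},{"hand":0.95,"slide":[0,0,-1.7],"yaw":0},{"hand":0.95,"slide":[0,0,-1.75],"yaw":0},{"hand":0.95,"slide":[0,0,-1.75],"yaw":0}]'
```

```text
time_s: 23.92
tcp_pos: [0.5293, 0.3431, 0.1292]
ee_rot: [[0.994, 0.107, 0.0], [0.107, -0.994, 0.0], [0.0, -0.0, -1.0]]
wrist_force: [0.2, 0.4, 0.1]
gripper_width: 0.246
```

```bash
python3 -m inch '[{"hand":0.95,"slide":[0,0,-0.08],"yaw":0},{"hand":0.95,"slide":[0,0,-0.08],"yaw":0},{"hand":0.5,"slide":[0,0,-0.08],"yaw":0},{"hand":0.4,"slide":[0,0,-0.08],"yaw":0},{"hand":0.4,"slide":[0,0,-0.08],"yaw":0},{"hand":0.4,"slide":[0,0,-0.08],"yaw":0},{"hand":0.4,"slide":[0,0,-0.08],"yaw":0},{"hand":0.4,"slide":[0,0,3],"yaw":0},{"hand":0.4,"slide":[0,0,8],"yaw":0},{"hand":0.4,"slide":[0,0,13],"yaw":0}]'
python3 -m inch '[{"hand":0.2,"slide":[-5,-4,3],"yaw":0},{"hand":0.2,"slide":[-9,-10,3],"yaw":0},{"hand":0.2,"slide":[-10,-16,3],"yaw":0},{"hand":0.2,"slide":[-10,-22,3],"yaw":0},{"hand":0.2,"slide":[-10,-28,3],"yaw":0},{"hand":0.2,"slide":[-10,-34,3],"yaw":0},{"hand":0.2,"slide":[-10,-40,3],"yaw":0},{"hand":0.2,"slide":[-10,-46,3],"yaw":0},{"hand":0.2,"slide":[-10,-46,3],"yaw":0}]'
python3 - <<'E'
from h import *
t=capture("top");s=capture("side")
a=cv2.resize(t[130:270,172:332],(480,420),interpolation=cv2.INTER_CUBIC)
b=cv2.resize(s[190:310,290:380],(320,420),interpolation=cv2.INTER_CUBIC)
cv2.imwrite("pics/f.png",np.hstack([a,b]));cv2.imwrite("pics/ftop.png",t)
E
```

```text
time_s: 25.18
tcp_pos: [0.5291, 0.3429, 0.2602]
ee_rot: [[0.994, 0.107, -0.0], [0.107, -0.994, -0.001], [-0.0, 0.001, -1.0]]
wrist_force: [0.6, 0.3, 0.7]
gripper_width: 0.602
time_s: 26.3
tcp_pos: [0.4284, -0.1205, 0.289]
ee_rot: [[0.995, 0.099, -0.0], [0.099, -0.995, -0.0], [-0.0, 0.0, -1.0]]
wrist_force: [-0.7, -0.4, 0.3]
gripper_width: 0.801
```

View pics/f.png

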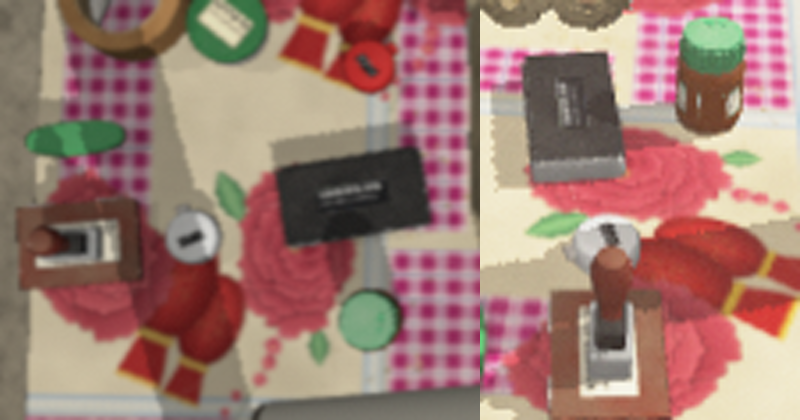

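Final view: the stamp foot is centred on the pad (side crop: foot 580–632, pad 550–668) and upright. Bottle cap is at top crop (370,320). Numeric check of the bottle gap:

```bash
python3 - <<'E'
from h import *
T=lambda x,y,z:onz("top",172+(x+.5)/3-.5,130+(y+.5)/3-.5,z)
b=T(370,320,.08);c=np.array([.5713,.1141]);f=np.array([np.cos(.183),np.sin(.183)]);l=np.array([-f[1],f[0]])
print(b,"gap",(c-b)@f-.0345-.024,"lateral",(b-c)@l)
k=T(192,236,.02);c=np.array([.5295,.343]);f=np.array([np.cos(.106),np.sin(.106)]);l=np.array([-f[1],f[0]])
print(k,"gap",(c-k)@l-.051-.0225,"lat",(k-c)@f)
E
```

```text
[0.47041172 0.09335762] gap 0.04447837433923383 lateral -0.002036346147515121
[0.53657465 0.24792601] gap 0.021788870850232595 lat -0.0030240411146404693
```

All within a few millimetres, so I hand in.

```bash
python3 -c "
from h import *
print(finish_job(), sense()['time_s'])"
```

```text
the job is handed in; nothing more can be done
the job is handed in; nothing more can be done
```

The egg-stamping place is set out as asked and handed in at about 26 s of the 102 s allowed. I worked in the order given: counter, brush, bottle, then stamp.

The last camera checks showed:

| Item | Measured | Asked |
|---|---|---|
| Tally counter, gap to the pad's short edge | about 22 mm | about 20 mm |
| Tally counter, drum centre from the pad's middle | about 3 mm to the front (lug towards the back) | in line with the middle |
| Brush centre | about 2–3 mm from target, yaw about 0.07 rad against the pad's 0.1 rad | centred and parallel, about 4 cm behind |
| Bottle, gap to the scale's front edge | about 44 mm | about 40 mm |
| Bottle, sideways from the middle of that edge | about 2 mm | in line with the middle |
| Date stamp | upright and centred on the pad by eye; gripper turned to within 0.01 rad of the pad's long side | upright, centred, long side along the pad's |

- **Bystanders:** the robot never touched the padlock, chalk or grease tin. I did not re-measure where they lie at the end.
- **Brush overhang:** the pad sits at the table's left edge, so the left end of the brush probably overhangs it by about 1 cm. The brush lay flat and stable in the last view.
- **Disagreement between views:** the first top and side estimates of the counter's position differed by about 7 mm. The grasp still went well.
- **Refused move:** one call was rejected for a missing yaw value; nothing moved.

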